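# Free the seized clamp and index the stone-setting table

## Robot

A 6-joint arm with a two-finger parallel gripper is mounted at the origin on a cart in front of the work surface, level with it; the furniture and walls round the work are solid. World frame = base frame: x ahead of the robot, y to its left, z up, the work surface at z = 0. Lengths are in m, angles in degrees, forces in N, time in s.
With the tool pointing down it reaches from about 0.25 to 0.725 m from the base axis. Payload 9.7 kg.
Tool frame: the origin (TCP) lies midway between the tips of the shut fingers; the grasp point (between the pads) lies bot.hold_point_z behind it (bot.hold_point_z is the distance from the TCP to the grasp point, in m); z points along the fingers, y is the line along which they close (so a half turn about z gives the same grasp; the last joint's range is limited). The gripper opens to 85 mm and grips with 20 to 120 N. Pads are 22 mm wide; open, the fingers measure 114 mm over their backs; the gripper's body (76 mm by 85 mm) begins 54 mm behind the grasp point. The pads swing forward as they close: fully open they stand 13 mm farther back than shut.
Start: joints at [74.141, 4.979, 10.078, 95.1, 0, 90], TCP at [0.15, 0.529, 0.196] pointing down, gripper open.
Joint ranges: [-179.16, 179.16], [-48.56, 103.87], [-65.8, 70.77], [-126.05, 130.52], [-82.76, 87.17], [-180, 180]. Speed limits (degrees/s): [127.2, 127.2, 147.25, 180, 180, 180].

## Interface

Orientations are given as [roll, pitch, yaw] about the fixed x, y, z axes, in that order (R = Rz(yaw) Ry(pitch) Rx(roll)).
In Python, from workcell import bot, camera, camera_model, ticket gives the robot as it stands.
- The arm moves only by the tool send_rows, never from a script. Its argument "targets" is text: rows parted by semicolons, each of 5 numbers parted by spaces: the shift along the tool's x, y, z in mm, then the turn about the tool's z in degrees, then the closure in counts, from 0 (fully open) to 255 (shut). A call has 1 to 20 rows; each row is the pose to reach, as a shift and turn from the pose commanded when the call began, along the tool's axes at that moment; what a row does not reach only later rows make up. A row lasts 1/8 s, in which the tool goes at most 62.5 mm and 10.7 degrees, less where a joint would pass 70% of its speed; a pose out of reach is approached as far as the arm can. A call with a gripper value outside its range is refused whole. The fingers move at their own pace and stop on an object; "newtons" is the grip in N (left out, the last holds). Time passes only in rows, so rows that repeat a pose let the fingers close. It gives the time, the measured TCP pose, the force, the opening and the grip force at its end, in the units of the state.
- bot.get_obs(): the state, without advancing time (a new reading comes with each control period).
- camera(name): name is "scene" or "side" or "wrist"; returns the picture (384x512x3 uint8, blue, green, red); there is no depth.
- camera_model(name): a dict with "K" (3x3 intrinsics, pixels), "pose" (4x4, takes a point from camera to world coordinates); the wrist camera has in their place "T_tool_cam" (4x4, takes a point from camera to tool coordinates, whose origin is the TCP and whose axes are the flange's). Camera axes: x right, y down, z forward; pixel columns grow to the right and rows downward; lengths in m; the calibration is good to about 2 mm. The wrist camera is an equidistant fisheye: a pixel r from the principal point sees the ray r / f radians off the axis. A picture is of the moment at which its call begins: read the wrist's pose just before it. camera_model takes no time and is no camera call.
- ticket.job_done(): hands the job in; it is judged then, once.
The state is a dict: "time": time; "q": joint angles; "qd": joint speeds; "joint_efforts": joint torques, N m; "ee_pos": TCP position; "tcp_rot": TCP orientation; "wrist_force": force on the tool from outside, world axes, zero at the start; "torque": the same for the moment, N m; "opening": finger opening in m; "grasp_force": force on a finger pad.
Only numpy, scipy, OpenCV 4.12 (cv2) and the standard library are available. Lean on these libraries where they do the work, as an engineer would, in place of code of your own. Each camera call takes 0.05 s, during which the arm holds its last target. There are 200 camera calls.

## Task

Bring the pendant with the pink stone (the smallest of the three) round to the brass pointer by indexing the turntable one click. First break the stuck red clamp knob loose and unscrew it (counter-clockwise seen from above) to its stop; then push the turntable round by one of its black upright pegs, the short way, until it clicks into its next position. Do not overrun into a second click, do not touch the pendants and leave the things around alone; finish with the knob open and the table resting in its click position.

Things in the scene. Friction and masses are not known exactly. Their poses are not given: they have to be found in the camera images.
- indexer: Bench indexing fixture, fixed to the bench: round green foot 224 mm across. Origin on the bench under the turntable's axis. Its own -x points to the clamp knob, whose vertical axis stands 125 mm from the turntable's axis. The brass pointer stands 117 mm from the axis, 60 degrees counter-clockwise from the knob (seen from above), top at z = 49 mm. Yaw varies. All heights here are above the bench.
- turntable (a joint): Angle of the turntable about its vertical axis, rad, 0 at the start, counter-clockwise from above positive. Six click (detent) positions 1.047 rad apart, one at 0: the table pulls itself into the nearest one when let go; halfway (0.52 rad) is the hump, and past it the table springs ahead to the next click. At a peg the push needed peaks at about 8 to 15 N. While the clamp knob is tight a lock in the notched steel plate allows only about 0.03 rad of play.
- disc (a point): Centre of the turntable's upper face (z = 40 mm), turning with it. Grey disc 164 mm across above a notched dark steel plate 232 mm across (z 20 to 27 mm). Six black upright pegs, 10 mm thick, tops at z = 90 mm, stand on the disc 70 mm from the axis at 30, 90, 150, 210, 270 and 330 degrees from this point's x axis. Between them, 48 mm from the axis at 0, 60 ... 300 degrees, are six round nests of four short brass pins (8 mm high).
- clamp (a joint): Angle of the clamp knob about its vertical axis, rad: 0 tight (start), grows counter-clockwise from above, stop at 2.6. Seized at first: about 0.4 N m breaks it loose, which eases off within the first 0.45 rad; after that it turns freely (about 0.02 N m) and stays where it is left. The lock lets the turntable go from about 2.1 rad on. The travel is more than one wrist grasp usually allows, so let go and regrasp.
- clamp_grip (a point): Point on the clamp knob's axis at the height to grip (z = 72 mm), turning with the knob. The red bar grip is 46 mm long along this point's x axis, 14 mm thick along its y axis, from z = 46 to 80 mm; under it a round black boss 32 mm across, top at z = 46 mm, so fingertips must stay above that.
- pointer (a point): Point on the disc's upper face (z = 40 mm) at the nest place in front of the brass pointer, 48 mm from the turntable's axis; fixed to the fixture. The pink pendant's nest must come here.
- pendant_rose: Silver claw mount with a PINK stone, 21x24x17 mm, loose in a nest of the turntable next to the one at the pointer, on one side or the other. Origin at the centre of its underside.
- pendant_mid: Silver claw mount with a pale yellow stone, 26x31x20 mm, loose in the nest at the pointer at the start. Origin at the centre of its underside.
- pendant_large: Silver claw mount with a pale yellow stone, 30x34x21 mm, loose in the nest on the other side of the pointer. Origin at the centre of its underside.
- loupe: Bystander: black eye loupe, 37 mm across, 26 mm high. Origin under its centre.
- flux_bottle: Bystander: brown bottle with black cap, 42 mm across, 83 mm high. Origin under its centre.
- pumice_cup: Bystander: white enamel cup, 62 mm across, 45 mm high. Origin under its centre.
- screwdriver: Bystander: small screwdriver with orange handle, 128 mm long, lying. Origin under its centre.
- spirit_lamp: Bystander: brass spirit lamp, 72 mm across, 71 mm high. Origin under its centre.

How it is judged (in metres and radians):
On the way, in this order (a step that is already met when the one before it is completed fails the run):
1. the clamp knob is broken loose and unscrewed to its stop while the turntable is still in its first position (value of joint clamp above 2.35 rad and value of joint turntable between -0.3 and 0.3 rad), for 0.1 s.
2. the turntable has been pushed over to its next position, with the pink pendant at the pointer (horizontal distance between pendant_rose and pointer below 0.018 m and (value of joint turntable above 0.9 rad or value of joint turntable below -0.9 rad)), for 0.2 s.
At the end, for the whole second after the job is handed in: The turntable rests one click from its start (1.047 rad either way, within 0.06 rad) with the pink pendant upright in its nest within 15 mm of the pointer's nest place, the clamp knob is open (beyond 2.3 rad) and nothing moves (horizontal distance between pendant_rose and pointer below 0.015 m and angle between pendant_rose's own z axis and vertical below 0.2 rad and value of joint clamp above 2.3 rad and (value of joint turntable between 0.987 and 1.107 rad or value of joint turntable between -1.107 and -0.987 rad) and velocity of joint turntable between -0.05 and 0.05 rad/s); the robot touches nothing.
It fails at once if the turntable overruns towards a second click (more than 1.6 rad from the start) (value of joint turntable above 1.6 rad or value of joint turntable below -1.6 rad).
It fails at once if a pendant is touched by the robot (contact force between any of the arm, the fingers and pendant_rose above 0.5 N or contact force between any of the arm, the fingers and pendant_mid above 0.5 N or contact force between any of the arm, the fingers and pendant_large above 0.5 N).
It fails at once if a pendant falls off the turntable (height (world z) of any of pendant_rose, pendant_mid, pendant_large below 0.03 m).
It fails at once if a bystander is disturbed (moved more than 20 mm) (distance of any of loupe, flux_bottle, pumice_cup, screwdriver, spirit_lamp from where it was at the start of the episode above 0.02 m).
It also fails if it takes over 54 s, if anything falls off the work surface, if the arm or the gripper's body presses on something with over 40 N, if the wrist force passes 120 N, or if a joint passes its speed limit or range.

## Working session

There is one attempt and no reset: what is moved stays moved. The work goes in short steps, Python scripts to look and compute and a tool call to move; the robot and the scene stay as the last step left them, time stands still between calls to the robot, and variables do not carry over. Pictures are saved under pics/ and viewed, at most 10 in all, crops included, and the job is handed in when it is done.

Besides the shell and the picture viewer there is one more tool, called after "Call:" as name(argument=value, ...) on one line, values as JSON. send_rows: Moves the arm, as the interface text tells. Its arguments: {"type":"object","properties":{"targets":{"type":"string"},"newtons":{"type":"number"}},"required":["targets"]}

```bash
mkdir -p pics; python3 - <<'E'
from workcell import bot,camera,camera_model
import cv2
o=bot.get_obs();print({k:o[k] for k in('time','ee_pos','tcp_rot','opening','wrist_force')},bot.hold_point_z)
for n in('scene','side','wrist'):
    im=camera(n);cv2.imwrite(f'pics/{n}0.png',im)
    m=camera_model(n);print(n,m)
E
```

```text
{'time': 0.0, 'ee_pos': array([0.1502151 , 0.52880562, 0.19541074]), 'tcp_rot': array([-1.79926131e+02, -2.86053795e-04,  1.64141269e+02]), 'opening': 0.08576790893148717, 'wrist_force': array([-0.54561072, -0.72731491, -0.67826252])} 0.0187
scene {'K': array([[450.4638596 ,   0.        , 251.43790421],
       [  0.        , 450.4638596 , 197.56085776],
       [  0.        ,   0.        ,   1.        ]]), 'pose': array([[-0.88506465, -0.27203432,  0.3777008 ,  0.20619436],
       [-0.46541574,  0.52937392, -0.70933168,  0.61799322],
       [-0.00698239, -0.8035923 , -0.5951392 ,  0.59388932],
       [ 0.        ,  0.        ,  0.        ,  1.        ]])}
side {'K': array([[395.75210937,   0.        , 248.29777922],
       [  0.        , 395.75210937, 188.00988895],
       [  0.        ,   0.        ,   1.        ]]), 'pose': array([[ 0.80559773, -0.31690972,  0.5005802 ,  0.10841554],
       [-0.59242455, -0.42127287,  0.68670396, -0.59905306],
       [-0.0067423 , -0.84976314, -0.52712156,  0.51310199],
       [ 0.        ,  0.        ,  0.        ,  1.        ]])}
wrist {'K': array([[297.31863964,   0.        , 255.25874362],
       [  0.        , 297.31863964, 194.91408545],
       [  0.        ,   0.        ,   1.        ]]), 'T_tool_cam': array([[-1.73058892e-03, -9.64304381e-01, -2.64790609e-01,
         6.79446275e-02],
       [ 9.99998468e-01, -1.73875208e-03, -2.03557170e-04,
        -8.29256871e-04],
       [-2.64114151e-04, -2.64790556e-01,  9.64305912e-01,
        -1.76877736e-01],
       [ 0.00000000e+00,  0.00000000e+00,  0.00000000e+00,
         1.00000000e+00]])}
```

View pics/scene0.png

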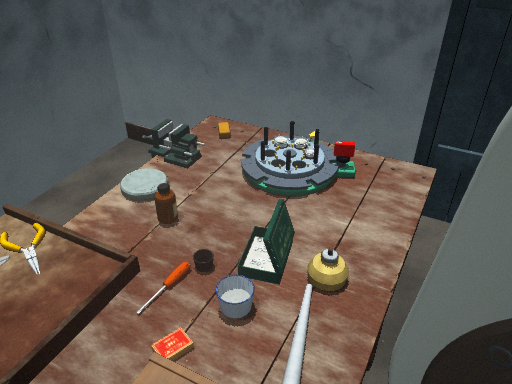

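View pics/side0.png

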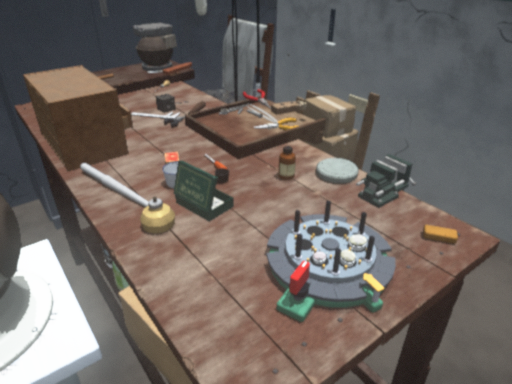

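The scene view shows the indexer far off, with its disc at about (290,155) and the red knob at (344,150). The side view shows it nearer: disc centre about (330,245), knob (300,275), pointer (373,282), pendants near (320,257), (347,257) and (358,241). I'll enlarge the side view.

```bash
python3 - <<'E'
import cv2
im=cv2.imread('pics/side0.png')[200:325,255:405]
cv2.imwrite('pics/sidecrop.png',cv2.resize(im,None,fx=4.8,fy=4.8,interpolation=cv2.INTER_CUBIC))
E
```

```text
(no output)
```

View pics/sidecrop.png

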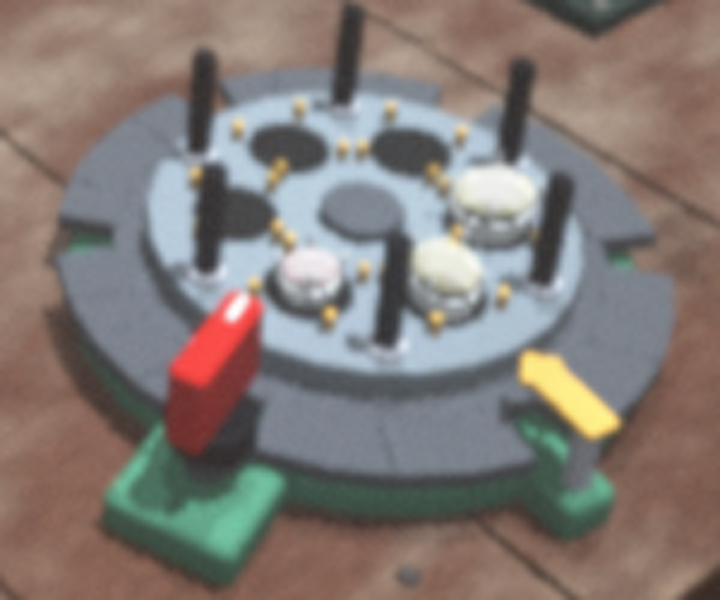

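The crop shows the pink stone at (310,278), in the knob-side nest, and the pointer tip at (520,360). The pink pendant therefore has to go counter-clockwise by one click. I'll fit the fixture pose from the peg tops and bases.

```bash
cat > h.py <<'E'
import numpy as np
from workcell import bot,camera,camera_model
from scipy.optimize import least_squares
def proj(P,m):
    T=np.linalg.inv(m['pose']);p=(T[:3,:3]@np.asarray(P,float).T).T+T[:3,3]
    q=p@m['K'].T;return q[:,:2]/q[:,2:]
E
python3 - <<'E'
from h import *
m=camera_model('side')
top=[(204,55),(350,10),(521,66),(561,180),(398,238),(213,172)]
bas=[(202,150),(345,105),(510,158),(546,288),(388,345),(207,272)]
px=np.array(top+bas)/4.8+[255,200]
def pts(v):
    a=v[2]+np.radians(-60*np.arange(6))   # image order is clockwise
    r=[[v[0]+.07*np.cos(t),v[1]+.07*np.sin(t)] for t in a]
    return np.array([[*p,.088] for p in r]+[[*p,.04] for p in r])
best=min((least_squares(lambda v:(proj(pts(v),m)-px).ravel(),[.45,-.25,a]) for a in np.radians(range(0,360,60))),key=lambda s:s.cost)
v=best.x;print(v[:2],np.degrees(v[2])%360,best.cost,np.abs(best.fun).max())
def ray(c,z):
    p=np.array(c)/4.8+[255,200];d=m['pose'][:3,:3]@np.linalg.inv(m['K'])@[*p,1];o=m['pose'][:3,3]
    return o+d*(z-o[2])/d[2]
for n,c,z in[('knob',(216,338),.08),('knobfar',(244,296),.08),('knobnear',(186,378),.08),('tip',(522,358),.049),('pink',(310,270),.055),('mid',(446,265),.058),('large',(494,192),.06)]:
    w=ray(c,z);d=w[:2]-v[:2];print(n,w.round(4),np.hypot(*d).round(4),np.degrees(np.arctan2(d[1],d[0])).round(1))
E
```

```text
[ 0.56091074 -0.23321007] 110.24823572495703 4.127641287916002 1.1208832767013632
knob [ 0.4401 -0.2786  0.08  ] 0.1291 -159.4
knobfar [ 0.461  -0.2695  0.08  ] 0.1063 -160.0
knobnear [ 0.4203 -0.2862  0.08  ] 0.1503 -159.4
tip [ 0.5409 -0.3253  0.049 ] 0.0942 -102.3
pink [ 0.5096 -0.2547  0.055 ] 0.0556 -157.3
mid [ 0.5476 -0.2839  0.058 ] 0.0525 -104.7
large [ 0.5908 -0.2686  0.06  ] 0.0463 -49.7
```

The fit has about 1 px residual. The axis is at (0.561,-0.233), knob radius 129 mm against 125, pink at -157° and indexer yaw about 20°. That puts the knob at (0.444,-0.276). Next I move above it with tool yaw 20° and look with the wrist camera.

Call:
send_rows(targets="-50 -70 0 14 0;-100 -140 0 29 0;-150 -208 0 43 0;-200 -278 0 58 0;-250 -347 0 72 0;-300 -416 0 86 0;-350 -486 0 101 0;-400 -555 0 115 0;-450 -625 0 130 0;-502 -694 0 144 0;-502 -694 0 144 0;-502 -694 0 144 0;-502 -694 0 144 0;-502 -694 0 144 0;-502 -694 0 144 0;-502 -694 0 144 0;-502 -694 0 144 0;-502 -694 0 144 0")

```text
time: 2.4
ee_pos: [0.4435, -0.2749, 0.1966]
tcp_rot: [180.0, -0.0, 20.2]
wrist_force: [-0.5, -0.0, 0.0]
opening: 0.0856
grasp_force: 0.0
```

```bash
python3 - <<'E'
from h import *
import cv2
o=bot.get_obs();print({k:o[k].round(4) if k!='time' else o[k] for k in('time','ee_pos','tcp_rot','q','wrist_force')})
im=camera('wrist');cv2.imwrite('pics/w1.png',cv2.resize(im,None,fx=1.5,fy=1.5,interpolation=cv2.INTER_CUBIC))
E
```

```text
{'time': 2.4, 'ee_pos': array([ 0.4435, -0.2749,  0.1966]), 'tcp_rot': array([ 1.799616e+02, -3.460000e-02,  2.021840e+01]), 'q': array([-3.179190e+01,  1.053000e+00,  6.044000e+00,  9.493950e+01,
        3.600000e-03,  1.279897e+02]), 'wrist_force': array([-0.4532, -0.0141,  0.0263])}
```

View pics/w1.png

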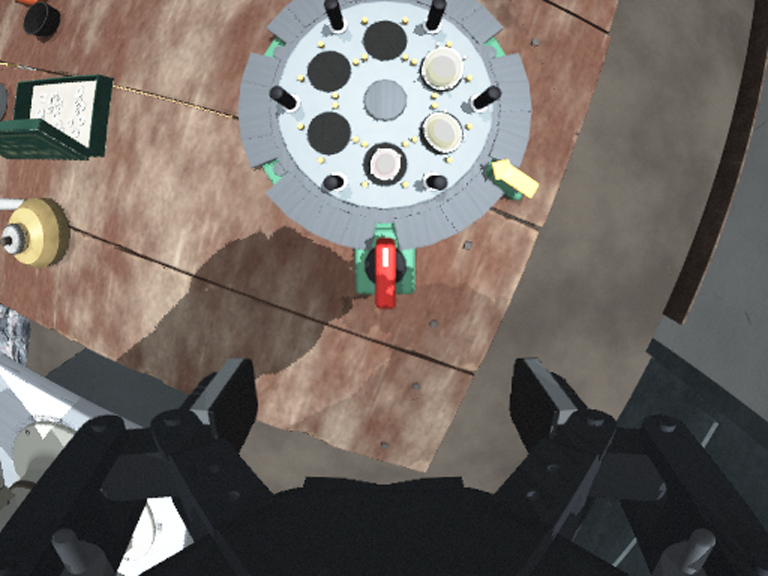

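The wrist view shows the knob bar lined up with the tool, top face about (386,240) to (386,298), disc centre at (385,100), pink at (385,162) and pointer tip at (493,163). I'll check these numerically.

```bash
cat >> h.py <<'E'
from scipy.spatial.transform import Rotation as R
def wray(p,z,o):
    m=camera_model('wrist');K=m['K'];d=np.array([(p[0]-K[0,2])/K[0,0],(p[1]-K[1,2])/K[1,1]]);t=np.hypot(*d)
    c=np.array([*(d/t*np.sin(t)),np.cos(t)]);T=np.eye(4);T[:3,:3]=R.from_euler('xyz',o['tcp_rot'],degrees=True).as_matrix();T[:3,3]=o['ee_pos']
    T=T@m['T_tool_cam'];c=T[:3,:3]@c;return T[:3,3]+c*(z-T[2,3])/c[2]
def totool(p,o): # world point -> shift in tool axes, mm
    return R.from_euler('xyz',o['tcp_rot'],degrees=True).as_matrix().T@(np.array(p)-o['ee_pos'])*1000
E
python3 - <<'E'
from h import *
o=bot.get_obs()
for n,c,z in[('disc',(385,100),.04),('kfar',(386,240),.08),('knear',(386,298),.08),('pink',(385,162),.057),('tip',(493,163),.049),('mid',(441,132),.06)]:
    w=wray(np.array(c)/1.5,z,o);print(n,w.round(4),totool(w,o).round(1))
E
```

```text
disc [ 0.5576 -0.235   0.04  ] [120.8   1.7 156.7]
kfar [ 0.4643 -0.2696  0.08  ] [ 21.2   2.  116.6]
knear [ 0.4267 -0.2835  0.08  ] [-18.8   2.  116.6]
pink [ 0.5131 -0.2511  0.057 ] [ 73.5   1.5 139.6]
tip [ 0.5417 -0.325   0.049 ] [ 74.7  80.7 147.7]
mid [ 0.5469 -0.2802  0.06  ] [ 95.1  40.5 136.7]
```

Call:
send_rows(targets="-2 2 40 0 90;-2 2 80 0 90;-2 2 110 0 90;-2 2 130 0 90;-2 2 140 0 90;-2 2 140 0 90;-2 2 140 0 255;-2 2 140 0 255;-2 2 140 0 255;-2 2 140 0 255;-2 2 140 0 255;-2 2 140 0 255;-2 2 140 0 255", newtons=120)

```text
time: 4.08
ee_pos: [0.4423, -0.2783, 0.0561]
tcp_rot: [-180.0, 0.0, 20.1]
wrist_force: [-0.7, -0.3, -0.1]
opening: 0.0001
grasp_force: 0.0
```

The fingers shut to 0 mm, so there's no bar between them. I'll look.

```bash
python3 - <<'E'
from h import *
import cv2
o=bot.get_obs();print(o['opening'],o['grasp_force'],o['ee_pos'],o['wrist_force'])
a=camera('side')[180:330,240:420];b=camera('wrist')[100:380,100:412]
a=cv2.resize(a,(480,400),interpolation=cv2.INTER_CUBIC);b=cv2.resize(b,(320,400))
cv2.imwrite('pics/c2.png',np.hstack([a,b]))
E
```

```text
7.329339438450599e-05 0.0 [ 0.44231462 -0.27828295  0.05607645] [-0.65638226 -0.30230665 -0.10300576]
```

View pics/c2.png

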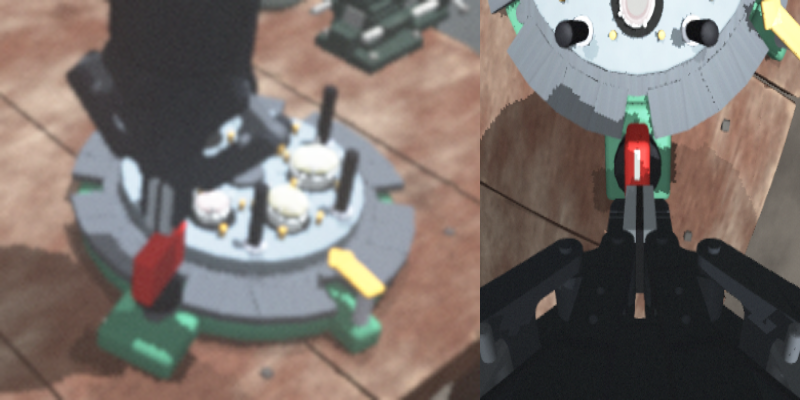

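The fingertips look to be above or behind the bar rather than astride it. I'll compare projections to see which.

```bash
python3 - <<'E'
from h import *
import cv2
o=bot.get_obs();m=camera_model('side')
print(proj([o['ee_pos'],o['ee_pos']+[0,0,.04],[.4436,-.2764,.08],[.4436,-.2764,.046]],m))
# TCP in wrist pixel
w=camera_model('wrist');T=np.linalg.inv(w['T_tool_cam'])
def wp(p):
    c=T[:3,:3]@p+T[:3,3];t=np.arctan2(np.hypot(*c[:2]),c[2]);K=w['K'];return K[:2,2]+K[0,0]*t*c[:2]/np.hypot(*c[:2])
print(wp(np.zeros(3)),wp(np.array([0,0,-.019])),[wp(totool([.4436+s*.0216,-.2764+s*.0079,.08],o)/1000).round(1) for s in(-1,0,1)])
A=cv2.imread('pics/c2.png')
a=A[130:330,90:250];b=A[100:300,560:720]
cv2.imwrite('pics/c3.png',np.hstack([cv2.resize(x,(400,500),interpolation=cv2.INTER_CUBIC) for x in(a,b)]))
E
```

```text
[[299.9606157  280.85373651]
 [301.57866199 261.92568477]
 [300.70774097 268.66967545]
 [299.37260519 284.38533318]]
[255.35281508 220.9929389 ] [255.35913184 232.48738706] [array([253.2, 268.8]), array([253. , 232.8]), array([252.9, 192.8])]
```

View pics/c3.png

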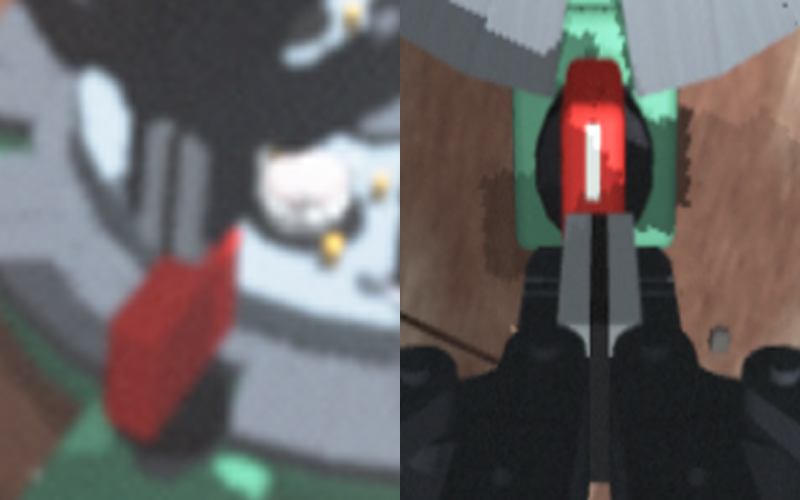

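Bar and tool line up horizontally. But in both views the shut fingertips end at about z ≈ 83 mm, just above the bar top, so the real tips sit roughly 27 mm behind the stated TCP. The open tips in w1 work out to about -43 mm in tool z against -13 mm stated, which agrees. I'll open, go 27 mm lower and close, watching the force.

Call:
send_rows(targets="0 0 0 0 90;0 0 0 0 90;0 0 0 0 90;0 0 8 0 90;0 0 16 0 90;0 0 22 0 90;0 0 27 0 90;0 0 27 0 90")

```text
time: 5.18
ee_pos: [0.4421, -0.2782, 0.0286]
tcp_rot: [-180.0, 0.0, 20.1]
wrist_force: [0.2, -0.0, -0.5]
opening: 0.0554
grasp_force: 0.0
```

Call:
send_rows(targets="0 0 0 0 255;0 0 0 0 255;0 0 0 0 255;0 0 0 0 255;0 0 0 0 255;0 0 0 0 255")

```text
time: 5.92
ee_pos: [0.4421, -0.2772, 0.0299]
tcp_rot: [-179.9, -0.0, 20.2]
wrist_force: [-3.7, 7.0, 8.0]
opening: 0.0108
grasp_force: 118.4
```

Gripped (10.8 mm, 118 N). Turning counter-clockwise is a negative turn about tool z.

Call:
send_rows(targets="0 0 0 -3 255;0 0 0 -6 255;0 0 0 -9 255;0 0 0 -12 255;0 0 0 -16 255;0 0 0 -20 255;0 0 0 -25 255;0 0 0 -30 255;0 0 0 -36 255;0 0 0 -42 255;0 0 0 -48 255;0 0 0 -54 255;0 0 0 -60 255;0 0 0 -60 255")

```text
time: 7.68
ee_pos: [0.4416, -0.2767, 0.0299]
tcp_rot: [-179.9, -0.2, 80.3]
wrist_force: [-5.5, 9.6, 9.6]
opening: 0.0108
grasp_force: 119.1
```

Call:
send_rows(targets="0 0 0 -6 255;0 0 0 -12 255;0 0 0 -18 255;0 0 0 -24 255;0 0 0 -30 255;0 0 0 -36 255;0 0 0 -42 255;0 0 0 -48 255;0 0 0 -54 255;0 0 0 -60 255;0 0 0 -66 255;0 0 0 -72 255;0 0 0 -77 255;0 0 0 -81 255;0 0 0 -81 255")

```text
time: 9.55
ee_pos: [0.4407, -0.2771, 0.0298]
tcp_rot: [179.9, -0.2, 161.2]
wrist_force: [-11.2, 7.5, 11.4]
opening: 0.011
grasp_force: 119.4
```

```bash
python3 - <<'E'
from h import *
o=bot.get_obs();print(o['torque'],o['tcp_rot'],o['q'],o['ee_pos'])
E
```

```text
[1.66218227 2.19588932 0.00646449] [ 1.79937969e+02 -1.77161819e-01  1.61199526e+02] [-3.21715588e+01  1.25008494e+00 -1.22134580e+01  7.67231615e+01
  1.93793041e-02 -1.33710209e+01] [ 0.44072259 -0.27710445  0.02981997]
```

Turned 141° (2.46 rad) with no resistance. A little more, then release and rise.

Call:
send_rows(targets="0 0 0 -2 255;0 0 0 -4 255;0 0 0 -6 255;0 0 0 -6 255;0 0 0 -6 100;0 0 0 -6 100;0 0 0 -6 100;0 0 0 -6 100;0 0 -15 -6 100;0 0 -40 -6 100;0 0 -70 -6 100;0 0 -105 -6 100;0 0 -140 -6 100;0 0 -140 -6 100")

```text
time: 11.3
ee_pos: [0.4435, -0.279, 0.173]
tcp_rot: [-179.9, 0.3, 167.1]
wrist_force: [0.3, -0.6, -0.3]
opening: 0.052
grasp_force: 0.0
```

```bash
python3 - <<'E'
from h import *
import cv2
o=bot.get_obs();print(o['time'],o['ee_pos'],o['tcp_rot'],o['q'])
a=camera('side')[180:330,240:420];b=camera('wrist')
cv2.imwrite('pics/c4.png',np.hstack([cv2.resize(a,(400,384),interpolation=cv2.INTER_CUBIC),b[:,56:456]]))
E
```

```text
11.3 [ 0.44350639 -0.27902812  0.17301266] [-179.89215984    0.30284076  167.13758627] [-3.21746986e+01  6.13707295e-01  2.97335829e+00  9.20381867e+01
 -1.61807818e-03 -1.93120044e+01]
```

View pics/c4.png

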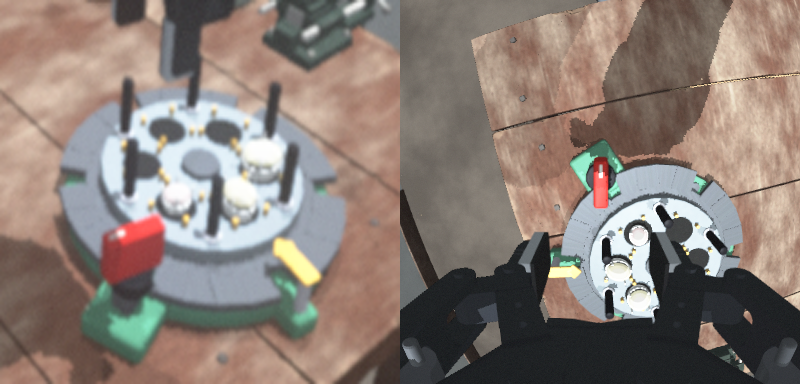

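The knob has turned (bar along the tool), and the table is still in its first position. Now working out the approach behind the peg at 110° and the arc.

```bash
python3 - <<'E'
from h import *
o=bot.get_obs();C=np.array([.56,-.2335])
def P(th,r=.072):t=np.radians(th);return np.array([C[0]+r*np.cos(t),C[1]+r*np.sin(t),o['ee_pos'][2]])
print(totool(P(91),o).round(1),o['tcp_rot'][2]-91,P(91))
Rm=R.from_euler('xyz',[180,0,91],degrees=True).as_matrix()
for th in range(91,144,4):print(th,(Rm.T@(P(th)-P(91))*1000).round(1),-(th-91))
E
```

```text
[-87.3 139.8   0. ] 76.14209716915107 [ 0.55874343 -0.16151097  0.16958842]
91 [0. 0. 0.] 0
95 [-0.2 -5.  -0. ] -4
99 [ -0.7 -10.   -0. ] -8
103 [ -1.6 -15.   -0. ] -12
107 [ -2.8 -19.8  -0. ] -16
111 [ -4.3 -24.6  -0. ] -20
115 [ -6.2 -29.3  -0. ] -24
119 [ -8.4 -33.8  -0. ] -28
123 [-10.9 -38.2  -0. ] -32
127 [-13.8 -42.3  -0. ] -36
131 [-16.8 -46.3  -0. ] -40
135 [-20.2 -50.   -0. ] -44
139 [-23.8 -53.5  -0. ] -48
143 [-27.7 -56.7  -0. ] -52
```

Call:
send_rows(targets="-15 23 0 8 255;-29 47 0 16 255;-44 70 0 25 255;-58 93 0 34 255;-73 117 0 43 255;-87 140 0 52 255;-87 140 0 60 255;-87 140 0 68 255;-87 140 0 76 255;-87 140 0 76 255;-87 140 0 76 255")

```text
time: 12.78
ee_pos: [0.5581, -0.1611, 0.1685]
tcp_rot: [-179.9, -0.0, 91.3]
wrist_force: [0.4, -0.1, 0.2]
opening: 0.0003
grasp_force: 0.0
```

```bash
python3 - <<'E'
from h import *
import cv2
o=bot.get_obs();print(o['time'],o['ee_pos'],o['tcp_rot'],o['opening'])
a=camera('side')[160:310,250:430];b=camera('wrist')
cv2.imwrite('pics/c5.png',np.hstack([cv2.resize(a,(400,384),interpolation=cv2.INTER_CUBIC),b[:,56:456]]))
E
```

```text
12.775 [ 0.55805341 -0.16109831  0.16850537] [-1.79946716e+02 -1.54331736e-02  9.13117646e+01] 0.00028903268144109517
```

View pics/c5.png

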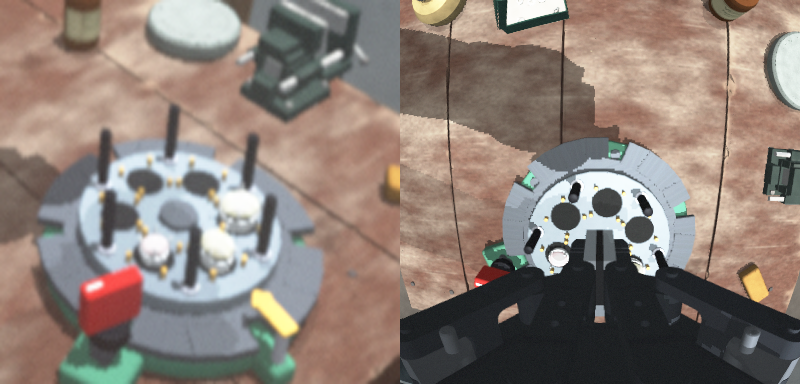

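Wrist view: empty nests at (565,215), (606,202) and (640,228), the 110° peg at (575,190) and the 50° peg at (644,205). The tool is over the gap between those two pegs. Descend, then push along the arc to about hump +.

Call:
send_rows(targets="0 0 40 0 255;0 0 80 0 255;0 0 110 0 255;0 0 128 0 255;0 0 128 0 255;0 -5 128 -4 255;-1 -10 128 -8 255;-2 -15 128 -12 255;-3 -20 128 -16 255;-4 -25 128 -20 255;-4 -25 128 -20 255")

```text
time: 14.25
ee_pos: [0.5361, -0.1654, 0.0436]
tcp_rot: [179.7, 0.1, 111.3]
wrist_force: [7.5, 2.2, -1.4]
opening: -0.0003
grasp_force: 3.8
```

Call:
send_rows(targets="0 -2.5 0 -2 255;0 -5 0 -4 255;0 -7.5 0 -6 255;-1 -10 0 -8 255;-1 -12.5 0 -10 255;-2 -15 0 -12 255;-2 -17.5 0 -14 255;-3 -20 0 -16 255;-3 -20 0 -16 255")

```text
time: 15.38
ee_pos: [0.5167, -0.176, 0.0429]
tcp_rot: [179.9, 0.1, 127.1]
wrist_force: [-0.3, 0.0, 0.1]
opening: 0.0001
grasp_force: 0.0
```

The force is gone, so the table has sprung on. Lift, then check.

Call:
send_rows(targets="0 0 -15 0 255;0 0 -45 0 255;0 0 -85 0 255;0 0 -125 0 255;0 0 -155 0 255;0 0 -155 0 255;0 0 -155 0 255;0 0 -155 0 255;0 0 -155 0 255")

```text
time: 16.5
ee_pos: [0.5155, -0.1755, 0.1953]
tcp_rot: [-180.0, -0.1, 127.1]
wrist_force: [0.1, -0.4, -0.2]
opening: 0.0003
grasp_force: 0.0
```

```bash
python3 - <<'E'
from h import *
import cv2
o=bot.get_obs();print(o['time'],o['ee_pos'])
a=camera('side');cv2.imwrite('pics/s6.png',a)
cv2.imwrite('pics/c6.png',cv2.resize(a[200:325,255:405],None,fx=4.8,fy=4.8,interpolation=cv2.INTER_CUBIC))
E
```

```text
16.5 [ 0.51549363 -0.1755394   0.19533601]
```

View pics/c6.png

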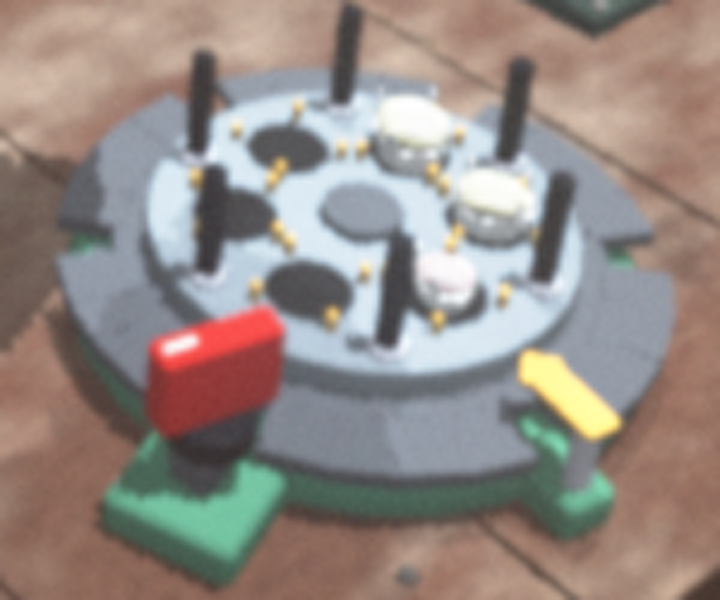

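The pink pendant is upright in the pointer's nest at (445,280). The pegs are back at their starting pixels, so the table rests in its click position. The knob is open and the gripper is clear.

```bash
python3 -c "
from workcell import ticket
print(ticket.job_done())"
```

```text
the job is handed in; nothing more can be done
None
```

I handed the job in at 16.5 s of the 54 s allowed: the clamp knob is open about 147° (2.57 rad), and the table rests one click counter-clockwise with the pink pendant upright at the pointer; the tool reported no pass or fail.

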